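# Hold the sample mill on pulse

## Robot

A 6-joint arm with a two-finger parallel gripper is mounted at the origin on the work surface. World frame = base frame: x ahead of the robot, y to its left, z up, the work surface at z = 0. Lengths are in mm, angles in rad, forces in N, time in s.
With the tool pointing down it reaches from about 350 to 875 mm from the base axis. Payload 4.2 kg.
Tool frame: the origin (TCP) lies at the very end of the fingers, on their centre line; the grasp point (between the pads) lies 19 mm behind it; z points along the fingers, y is the line along which they close (so a half turn about z gives the same grasp; the last joint's range is limited). The gripper opens to 87 mm and grips with 3 to 60 N. Pads are 19 mm wide; open, the fingers measure 117 mm over their backs; the gripper's body (75 mm by 190 mm) begins 51 mm behind the grasp point.
Start: joints at [1.518, 0.385, 0.008, 0, -1.194, -0.259], TCP at [191.7, 594.853, 222.55] pointing down, gripper open.
Joint ranges: [-3.14, 3.14], [-1.21, 2.06], [-1.07, 1.41], [-3.16, 2.05], [-2.99, -0.16], [-3.1, 3.1]. Speed limits (rad/s): [2.79, 2.79, 3.14, 3.14, 3.14, 3.14].

## Interface

Orientations are given as a unit quaternion [x, y, z, w].
In Python, from bench import ctrl gives the robot as it stands.
- The arm moves only by the tool servo_tool, never from a script. Its argument "motion" is a list that holds one entry, the list of rows, each a list of 7 numbers: the shift along the world's x, y, z in cm, then the turn, a rotation vector about the world's x, y, z in degrees, then the finger opening in cm, from 0 to 8.7. In form: [[[tx, ty, tz, wx, wy, wz, gripper], ...]]. A call has 1 to 20 rows; each row shifts and turns the commanded pose from where the row before left it; what a row does not reach is not made up. A row lasts 1/8 s, in which the tool goes at most 62.5 mm and 10.7 degrees, less where a joint would pass 70% of its speed; a pose out of reach is approached as far as the arm can. A call is refused whole if a number of a shift passes 6.25 or a number of a turn 10.7, either way. A call with a gripper value outside its range is refused whole. The fingers move at their own pace and stop on an object; "newtons" is the grip in N (left out, the last holds). Time passes only in rows, so rows that do not move let the fingers close. It gives the time, the measured TCP pose, the force, the opening and the grip force at its end, in the units of the state.
- ctrl.observe(): the state, without advancing time (a new reading comes with each control period).
- ctrl.camera(name): name is "scene" or "top" or "wrist"; returns the picture (480x640x3 uint8, red, green, blue); there is no depth.
- ctrl.camera_model(name): a dict with "intrinsics" (3x3 intrinsics, pixels), "k1" (the pictures are not rectified: a ray, as slopes to the right and down, at radius r is drawn at 1 + k1 r^2 times it, then the intrinsics apply), "origin" and "orientation" of the camera in the world. Camera axes: x right, y down, z forward; pixel columns grow to the right and rows downward; lengths in mm; the calibration is good to about 2 mm. A picture is of the moment at which its call begins: read the wrist's pose just before it. camera_model takes no time and is no camera call; for the wrist camera it gives the pose at the moment of the call.
- ctrl.sign_off(): hands the job in; it is judged then, once.
The state is a dict: "t": time; "joint_pos": joint angles; "qvel": joint speeds; "joint_torque": joint torques, N m; "tool_pos": TCP position; "orientation": TCP orientation; "force": force on the tool from outside, world axes, zero at the start; "torque": the same for the moment, N m; "finger_gap": opening from 0.0 (shut) to 1.0 (fully open); "grasp_force": force on a finger pad.
Only numpy, scipy, OpenCV 4.12 (cv2) and the standard library are available. Lean on these libraries where they do the work, as an engineer would, in place of code of your own. Each camera call takes 0.05 s, during which the arm holds its last target. There are 200 camera calls.

## Task

The mill already has a piece of core in its bowl: put its bayonet lid on, with the grip bar in line with the two white marks so that the lid drops fully down, then turn it clockwise to the yellow pulse marks, about halfway to the lock. Do not turn it on to the red marks, where the lock clicks in. Finish while still gripping the lid there, fully down, against its return spring, and leave the other things on the desk where they stand.

Things in the scene. Friction and masses are not known exactly. Their poses are not given: they have to be found in the camera images.
- lid_centre (a point): Loose lid of the mill, grip up on the desk, 60 mm high, 150 g; point on its axis 30 mm above its underside; z up, x along its grip bar. A lime disc (92 mm across, 22 to 32 mm above the underside) with a spigot below, 63 mm across and 22 mm high; the spigot's two lugs at +x and -x are 14 mm wide, reach 39.5 mm from the axis and lie 3 to 10 mm above the underside. Same after half a turn.
- lid_grip (a point): Middle of the lid's black grip bar, on the lid's axis 16 mm above lid_centre, axes the same. The bar is 66 mm long along x, 14 mm wide and 28 mm high and stands on the disc. At each end of it the disc has a small ear (6 mm wide, reaching 52 mm from the axis), in line with the lugs below.
- mill: White bench mill fixed to the desk, 130 mm high, black collar 116 mm across at its top; origin at the centre of its underside, z up. The collar's rim bears pairs of marks, half a turn apart: white at the mill's +x and -x (entry), yellow 40 degrees (0.70 rad) clockwise of them seen from above (pulse), red 76 degrees clockwise of the white (lock).
- mill_mouth (a point): Centre of the mill's round mouth, level with the collar's top, axes as the mill's. Mouth 68 mm across, with entry slots 19 mm wide at +x and -x, 84 mm from end to end. The lid goes in bar along x, either way round, until its disc rests on the collar, lid_centre 8 mm above this point. Only then does it turn, clockwise (negative yaw); its lugs pass under the collar with 3 mm of play.
- switch_ring (a joint): Turn of the sprung ring in the collar, rad, 0 at rest; the lid's lugs push it clockwise after 0.07 of free play. 0.63 when the lid is on the yellow marks; a sprung catch on the rim rubs on the lid's ear from about 0.95 and clicks in at about 1.2 (red). The spring turns the lid back with 0.08 N m at 0, 0.14 N m at yellow, right to the slots if let go.
- tub_centre (a point): Bystander: white sample tub with a lid, 104 mm in diameter and 76 mm high; point on its axis 38 mm up.
- core_stub_centre (a point): Bystander: brown stub of rock core standing on end, 62 mm in diameter and 67 mm high; point on its axis 33 mm up.
- glove_box_centre (a point): Bystander: white and black carton of gloves, 240 mm along its x, 120 mm along its y, 70 mm high; point at its centre.
- spray_centre (a point): Bystander: white and yellow spray bottle, 72 mm in diameter and 214 mm high; point on its axis 107 mm up.
There are look-alikes about, which are no part of the job. There is more than one size of the part that bears lid_centre; the job needs the largest.

How it is judged:
By the outcome, as a careful person would: the job done as asked, in the order asked, and still so for the second after the job is handed in, while the arm keeps its last pose, push and grip.
It also fails if it takes over 40 s, if anything falls off the work surface, if the arm or the gripper's body presses on something with over 40 N, if the wrist force passes 120 N, or if a joint passes its speed limit or range.

## Working session

There is one attempt and no reset: what is moved stays moved. The work goes in short steps, Python scripts to look and compute and a tool call to move; the robot and the scene stay as the last step left them, time stands still between calls to the robot, and variables do not carry over. Pictures are saved under pics/ and viewed, at most 10 in all, crops included, and the job is handed in when it is done.

Besides the shell and the picture viewer there is one more tool, called after "Call:" by a JSON object that holds its "api" and its "payload". servo_tool: Moves the arm, as the interface text tells. Its arguments: {"type":"object","properties":{"motion":{"type":"array"},"newtons":{"type":"number"}},"required":["motion"]}

```bash
mkdir -p pics; cat > h.py <<'E'
import numpy as np, cv2
from bench import ctrl
def ray(m,uv):
    K=np.array(m["intrinsics"]);k=m["k1"]
    d=np.array([(uv[0]-K[0,2])/K[0,0],(uv[1]-K[1,2])/K[1,1]]);s=d.copy()
    for _ in range(20): s=d/(1+k*(s@s))
    from scipy.spatial.transform import Rotation as R
    o=np.array(m["orientation"]);Rm=R.from_quat(o).as_matrix() if o.size==4 else o
    return np.array(m["origin"]),Rm@np.array([s[0],s[1],1])
def onz(m,uv,z):
    o,d=ray(m,uv);return o+d*(z-o[2])/d[2]
def proj(m,P):
    from scipy.spatial.transform import Rotation as R
    o=np.array(m["orientation"]);Rm=R.from_quat(o).as_matrix() if o.size==4 else o
    c=Rm.T@(np.array(P)-np.array(m["origin"]));s=c[:2]/c[2];s=s*(1+m["k1"]*(s@s))
    K=np.array(m["intrinsics"]);return np.array([K[0,0]*s[0]+K[0,2],K[1,1]*s[1]+K[1,2]])
def snap(n,f):
    im=ctrl.camera(n);cv2.imwrite("pics/"+f,im[:,:,::-1]);return im
E
python3 - <<'E'
from h import *
for n in("top","scene"):
    im=snap(n,n+"0.png");m=ctrl.camera_model(n);print(n,m)
print(ctrl.observe())
E
```

```text
top {'intrinsics': array([[529.93504389,   0.        , 316.169403  ],
       [  0.        , 529.93504389, 235.69652964],
       [  0.        ,   0.        ,   1.        ]]), 'k1': -0.01900471067856482, 'origin': array([ 458.37307782,  -28.5089416 , 1297.93067204]), 'orientation': array([-0.70427853,  0.70720667, -0.04191192,  0.04575881])}
scene {'intrinsics': array([[574.80728972,   0.        , 323.22407741],
       [  0.        , 574.80728972, 231.52556086],
       [  0.        ,   0.        ,   1.        ]]), 'k1': 0.013457445517940841, 'origin': array([1483.27751667,  104.34993998, 1264.03495558]), 'orientation': array([ 0.63172992,  0.70575284, -0.24358645, -0.20855664])}
{'t': 0.1, 'joint_pos': array([ 1.51763704e+00,  3.85504056e-01,  6.76673061e-03, -4.27116954e-04,
       -1.19400554e+00, -2.58595403e-01]), 'qvel': array([-0.00036218, -0.00097009,  0.00413666,  0.00172324, -0.00090859,
       -0.00056728]), 'joint_torque': array([ 4.09712584e-05, -3.91687024e+01,  1.87935215e+01,  4.23187628e+00,
        1.34652070e-02, -6.77876801e-05]), 'tool_pos': array([191.53003746, 594.36625337, 221.55709315]), 'orientation': array([ 9.87862987e-01, -1.55324603e-01, -9.76581448e-05,  9.88491015e-04]), 'force': array([-0.52151564, -0.40383328,  0.46702025]), 'torque': array([-0.02824297,  0.00697414, -0.01096519]), 'grasp_force': 0.0, 'finger_gap': 0.996651692784569}
```

View pics/top0.png

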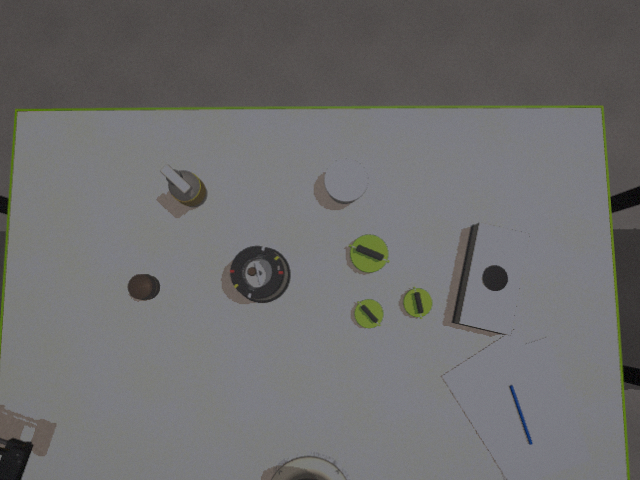

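View pics/scene0.png

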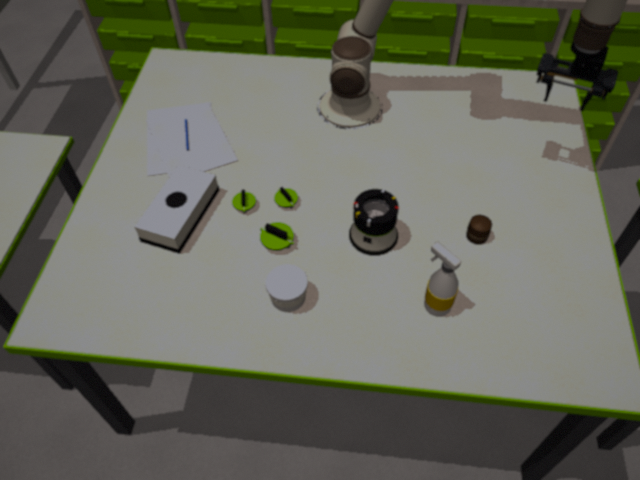

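The top view shows three lime lids: (369,254), (369,313) and (418,303). The first has the largest disc, so it fits. The mill is at (260,274), with white marks near (263,248) and (250,296). I'll measure these and make an enlarged crop.

```bash
cat > m1.py <<'E'
from h import *
im=cv2.imread("pics/top0.png");m=ctrl.camera_model("top")
hsv=cv2.cvtColor(im,cv2.COLOR_BGR2HSV)
g=cv2.inRange(hsv,(30,120,60),(50,255,255));g[:130]=0;g[:,:30]=0;g[:,600:]=0
cs,_=cv2.findContours(g,cv2.RETR_EXTERNAL,cv2.CHAIN_APPROX_NONE)
for c in cs:
    if cv2.contourArea(c)<200: continue
    (u,v),r=cv2.minEnclosingCircle(c)
    P=np.array([onz(m,p[0],32)[:2] for p in c]).astype(np.float32)
    (x,y),rr=cv2.minEnclosingCircle(P);e=cv2.fitEllipse(P)
    print("lid",u,v,"encl",x,y,rr,"ell",e)
    mask=np.zeros_like(g);cv2.drawContours(mask,[cv2.convexHull(c)],-1,255,-1)
    b=((hsv[:,:,2]<70)&(mask>0)).astype(np.uint8)
    bc=max(cv2.findContours(b,cv2.RETR_EXTERNAL,cv2.CHAIN_APPROX_NONE)[0],key=cv2.contourArea)
    B=np.array([onz(m,p[0],60)[:2] for p in bc]).astype(np.float32)
    print("  bar",cv2.minAreaRect(B))
# mill
x0,y0=220,234;roi=hsv[y0:y0+80,x0:x0+80]
for n,lo,hi in(("red",(0,110,60),(8,255,255)),("red2",(170,110,60),(180,255,255)),("yel",(18,110,80),(32,255,255))):
    k=cv2.connectedComponentsWithStats(cv2.inRange(roi,lo,hi))
    for s,c in zip(k[2][1:],k[3][1:]):
        if s[4]>=2:print(n,c+[x0,y0],s[4],onz(m,c+[x0,y0],130)[:2])
k=cv2.connectedComponentsWithStats(cv2.inRange(roi,(0,0,110),(180,60,255)))
for s,c in zip(k[2][1:],k[3][1:]):
    if 2<=s[4]<40:print("wh",c+[x0,y0],s[4],onz(m,c+[x0,y0],130)[:2])
d=(hsv[:,:,2]<60).astype(np.uint8);d[:,:225]=0;d[:,295:]=0;d[:235]=0;d[310:]=0
c=max(cv2.findContours(d,cv2.RETR_EXTERNAL,cv2.CHAIN_APPROX_NONE)[0],key=cv2.contourArea)
P=np.array([onz(m,p[0],130)[:2] for p in c]).astype(np.float32)
print("collar",cv2.minEnclosingCircle(P),cv2.fitEllipse(P))
cr=np.hstack([im[234:314,220:300],im[214:294,330:410]])
cr2=np.hstack([im[270:350,340:420],im[270:350,370:450]])
cv2.imwrite("pics/crop0.png",cv2.resize(np.vstack([cr,cr2]),(600,600),interpolation=2))
E
python3 m1.py
```

```text
lid 366.5 315.0 encl 426.90576171875 -140.09779357910156 32.47998809814453 ell ((419.840087890625, -132.61387634277344), (29.35484504699707, 65.84156036376953), 131.0184326171875)
  bar ((429.7869567871094, -138.77297973632812), (42.149234771728516, 2.115626335144043), 41.32097244262695)
lid 369.75640869140625 311.75640869140625 encl 434.70672607421875 -148.1657257080078 32.29655456542969 ell ((441.6719665527344, -156.3123779296875), (29.442861557006836, 65.3646011352539), 132.3309326171875)
  bar ((433.83734130859375, -145.31166076660156), (45.38069152832031, 3.73494815826416), 41.92453384399414)
lid 416.0384521484375 303.1153869628906 encl 454.4186706542969 -258.3652038574219 33.800724029541016 ell ((452.8361511230469, -245.35922241210938), (29.887121200561523, 72.10346984863281), 102.64161682128906)
  bar ((455.6252746582031, -253.4178466796875), (44.9876594543457, 2.8237545490264893), 12.695392608642578)
lid 367.8395080566406 254.9197540283203 encl 569.6279296875 -145.5888671875 43.460750579833984 ell ((553.74951171875, -139.26394653320312), (40.86023712158203, 91.69221496582031)
[... 319 characters left out ...]
(576.1239013671875, -148.62564086914062), (64.16597747802734, 7.811479091644287), 66.94420623779297)
red [231.5 270.8] 10 [526.83620171 164.66385447]
red [280.55555556 271.66666667] 9 [524.51121942  56.36204426]
red2 [279.5 273. ] 2 [521.58460326  58.67593996]
yel [276.  257.5] 12 [555.85543392  66.57716198]
yel [235.45454545 285.18181818] 11 [495.1904735  155.46242716]
wh [228.         270.66666667] 3 [527.15903373 172.4052378 ]
wh [249.125 295.125] 8 [473.35416162 125.11646234]
wh [244.5 299.5] 2 [463.85515572 135.15652532]
collar ((520.526123046875, 102.87617492675781), 65.92886352539062) ((519.90673828125, 101.09966278076172), (117.63568878173828, 130.05789184570312), 151.46946716308594)
```

View pics/crop0.png

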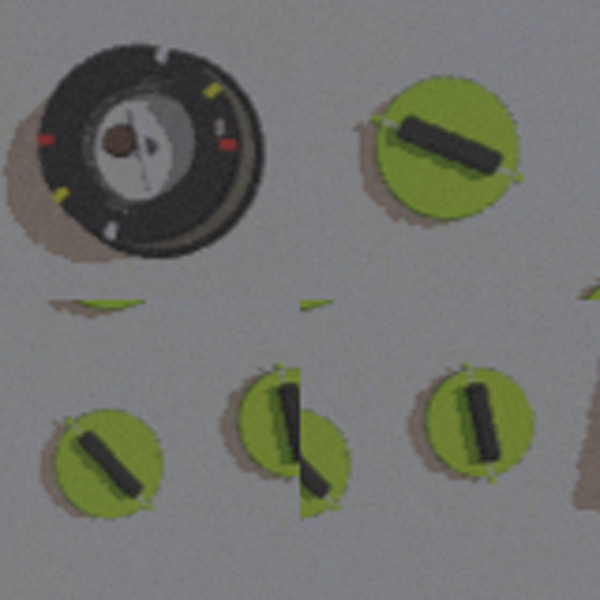

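The crop confirms it: the lid at (369,254) has the largest disc, with its ears and bar at a world yaw of about 67°. The mill is near (525.5,111) at a yaw of about -15.4°. The three pairs of marks agree on this. I'll move above the lid.

Call:
{"api": "servo_tool", "payload": {"motion": [[[2.73, -5.28, 0.2, 0, 0, -6.8, 8.7], [2.73, -5.28, 0.2, 0, 0, -6.8, 8.7], [2.73, -5.28, 0.2, 0, 0, -6.8, 8.7], [2.73, -5.28, 0.2, 0, 0, -6.8, 8.7], [2.73, -5.28, 0.2, 0, 0, -6.8, 8.7], [2.73, -5.28, 0.2, 0, 0, -6.8, 8.7], [2.73, -5.28, 0.2, 0, 0, -6.8, 8.7], [2.73, -5.28, 0.2, 0, 0, -6.8, 8.7], [2.73, -5.28, 0.2, 0, 0, -6.8, 8.7], [2.73, -5.28, 0.2, 0, 0, -6.8, 8.7], [2.73, -5.28, 0.2, 0, 0, -6.8, 8.7], [2.73, -5.28, 0.2, 0, 0, -6.8, 8.7], [2.73, -5.28, 0.2, 0, 0, -6.8, 8.7], [2.73, -5.28, 0.2, 0, 0, -6.8, 8.7], [0, 0, 0, 0, 0, 0, 8.7]]]}}

```text
t: 1.98
tool_pos: [574.6, -147.6, 248.8]
orientation: [-0.549, 0.836, 0.001, -0.001]
force: [-0.8, 0.5, -1.0]
finger_gap: 0.997
grasp_force: 0.0
```

```bash
cat > lid.py <<'E'
from h import *
import sys
m=ctrl.camera_model("wrist");s=ctrl.observe();im=snap("wrist",sys.argv[1])[:,:,::-1].copy()
q=s["orientation"];print(s["t"],s["tool_pos"],q,"closing yaw",np.degrees(np.arctan2(q[1]**2-q[0]**2,2*q[0]*q[1])),"j6",s["joint_pos"][5])
print("grip px z60,z32",[proj(m,[*s["tool_pos"][:2],z]) for z in(60,32)])
hsv=cv2.cvtColor(im,cv2.COLOR_BGR2HSV)
g=cv2.inRange(hsv,(30,120,40),(50,255,255))
cl=cv2.morphologyEx(g,cv2.MORPH_CLOSE,np.ones((45,45)))
for c in cv2.findContours(cl,cv2.RETR_EXTERNAL,cv2.CHAIN_APPROX_NONE)[0]:
    if cv2.contourArea(c)<1500: continue
    mask=np.zeros_like(g);cv2.drawContours(mask,[cv2.convexHull(c)],-1,255,-1)
    P=np.array([onz(m,p[0],32)[:2] for p in cv2.convexHull(c)]).astype(np.float32)
    b=((hsv[:,:,2]<60)&(hsv[:,:,1]<120)&(mask>0)).astype(np.uint8)
    bc=max(cv2.findContours(b,cv2.RETR_EXTERNAL,cv2.CHAIN_APPROX_NONE)[0],key=cv2.contourArea)
    B=np.array([onz(m,p[0],60)[:2] for p in bc]).astype(np.float32)
    print("px",cv2.minEnclosingCircle(c),"disc",cv2.minEnclosingCircle(P),"bar",cv2.minAreaRect(B))
E
python3 lid.py w1.png
```

```text
1.975 [ 574.56153178 -147.6371481   248.84955275] [-5.49059429e-01  8.35782547e-01  5.43001219e-04 -9.90913325e-04] closing yaw 156.60506764549737 j6 -0.4296654052269198
grip px z60,z32 [array([318.62372642, 217.73669872]), array([318.56584003, 211.95217546])]
px ((318.0, 211.5), 47.59474182128906) disc ((575.5501708984375, -146.56393432617188), 51.0628547668457) bar ((574.6027221679688, -147.53775024414062), (66.08807373046875, 12.984905242919922), 66.2606201171875)
px ((442.7340087890625, 157.79600524902344), 39.087440490722656) disc ((438.2076110839844, -149.8985595703125), 38.57936477661133) bar ((438.91986083984375, -149.47889709472656), (45.37828063964844, 13.819818496704102), 41.46975326538086)
px ((386.75830078125, 48.39667892456055), 51.21610641479492) disc ((453.67242431640625, -264.5762939453125), 45.61219787597656) bar ((462.9875183105469, -258.6981506347656), (48.350189208984375, 9.678434371948242), 11.206746101379395)
```

View pics/w1.png

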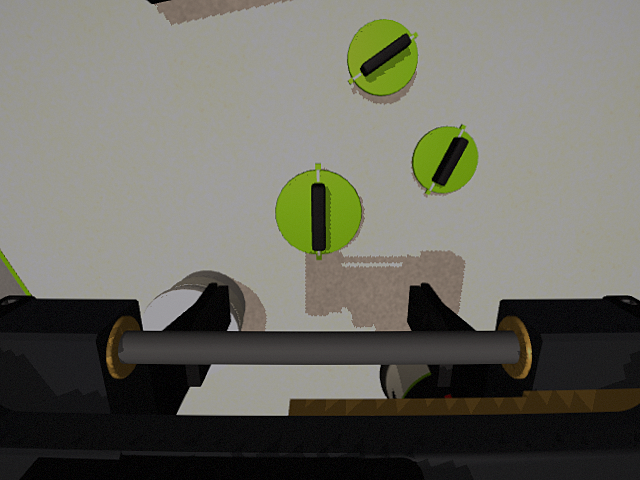

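The wrist view shows the large lid at (318,211), with its bar vertical in the picture and centred under the gripper. It sits at (575,-147), bar yaw 66.5°, and the gripper is already aligned. Next I'll descend and grip.

Call:
{"api": "servo_tool", "payload": {"motion": [[[0, 0, -5.2, 0, 0, 0, 5.0], [0, 0, -5.2, 0, 0, 0, 5.0], [0, 0, -5.2, 0, 0, 0, 5.0], [0.0, 0, -4.0, 0, 0, 0, 5.0], [0, 0, -1.6, 0, 0, 0, 5.0], [0, 0, 0, 0, 0, 0, 5.0], [0, 0, 0, 0, 0, 0, 0], [0, 0, 0, 0, 0, 0, 0], [0, 0, 0, 0, 0, 0, 0], [0, 0, 0, 0, 0, 0, 0], [0, 0, 0, 0, 0, 0, 0]]], "newtons": 50}}

```text
t: 3.4
tool_pos: [574.4, -144.5, 38.9]
orientation: [-0.551, 0.834, -0.0, 0.0]
force: [0.4, -1.2, 0.7]
finger_gap: 0.154
grasp_force: 50.0
```

Call:
{"api": "servo_tool", "payload": {"motion": [[[0, 0, 4.0, 0, 0, 0, 0], [0, 0, 6.0, 0, 0, 0, 0], [0, 0, 6.0, 0, 0, 0, 0], [-0.5, 2.57, 0.2, 0, 0, 9.8, 0], [-0.5, 2.57, 0.2, 0, 0, 9.8, 0], [-0.5, 2.57, 0.2, 0, 0, 9.8, 0], [-0.5, 2.57, 0.2, 0, 0, 9.8, 0], [-0.5, 2.57, 0.2, 0, 0, 9.8, 0], [-0.5, 2.57, 0.2, 0, 0, 9.8, 0], [-0.5, 2.57, 0.2, 0, 0, 9.8, 0], [-0.5, 2.57, 0.2, 0, 0, 9.8, 0], [-0.5, 2.57, 0.2, 0, 0, 9.8, 0], [-0.5, 2.57, 0.2, 0, 0, 9.8, 0], [0, 0, 0, 0, 0, 0, 0], [0, 0, 0, 0, 0, 0, 0]]]}}

```text
t: 5.28
tool_pos: [523.4, 112.3, 218.0]
orientation: [0.991, -0.132, -0.001, 0.0]
force: [-0.7, -0.4, -1.6]
finger_gap: 0.154
grasp_force: 50.0
```

```bash
cat > c.py <<'E'
from h import *
import sys
t=sys.argv[1]
s=ctrl.observe();q=s["orientation"];mw=ctrl.camera_model("wrist")
print(s["t"],s["tool_pos"],q,"bar yaw",np.degrees(np.arctan2(q[1]**2-q[0]**2,2*q[0]*q[1]))-90,"f",s["force"],s["torque"],s["joint_pos"][5])
w=snap("wrist",t+"w.png");sc=snap("scene",t+"s.png");tp=snap("top",t+"t.png")
v=np.hstack([cv2.resize(sc[150:280,305:455],(400,347),interpolation=2),cv2.resize(tp[214:344,190:340],(400,347),interpolation=2)])
cv2.imwrite("pics/"+t+"v.png",np.vstack([v,np.hstack([cv2.resize(w[130:350,170:490],(363,250)),np.zeros((250,437,3),np.uint8)])])[:,:,::-1])
E
python3 c.py a
```

```text
5.275 [523.41952668 112.28394937 218.01048341] [ 9.91275060e-01 -1.31807258e-01 -6.82842979e-04  3.69464284e-04] bar yaw -195.1480833208938 f [-0.70858471 -0.40127896 -1.61712835] [-0.02206452 -0.01962781  0.01152605] 0.7922185357903507
```

View pics/aw.png

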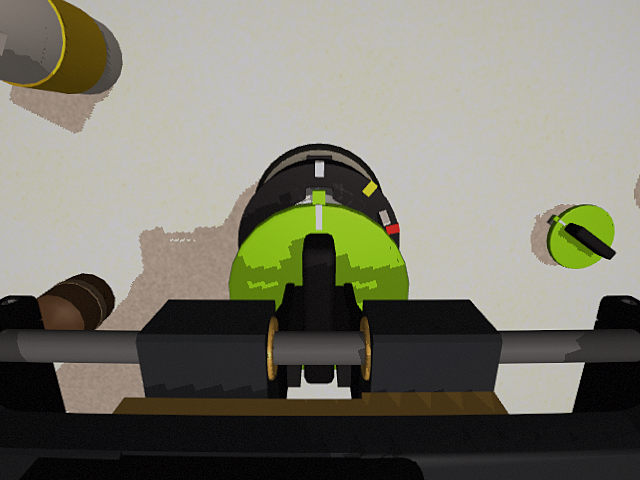

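The wrist view shows the lid held over the mill. Its ear is at (319,197), in line with the far white mark at (320,168). Yellow is at (369,188) and red at (393,229). Next I'll work out the remaining offset.

```bash
cat > d.py <<'E'
from h import *
im=cv2.imread("pics/aw.png");m=ctrl.camera_model("wrist");s=ctrl.observe();hsv=cv2.cvtColor(im,cv2.COLOR_BGR2HSV)
def comp(box,lo,hi):
    x0,y0,x1,y1=box;k=cv2.connectedComponentsWithStats(cv2.inRange(hsv[y0:y1,x0:x1],lo,hi))
    i=1+np.argmax(k[2][1:,4]);return k[3][i]+[x0,y0],k[2][i]+[x0,y0,0,0,0]
W=comp((305,155,335,185),(0,0,120),(180,60,255));Y=comp((355,172,385,202),(18,110,80),(32,255,255));Rr=comp((380,220,405,240),(0,110,60),(8,255,255))
P=[onz(m,a[0],130)[:2] for a in(W,Y,Rr)];print(W,Y,Rr,P)
# circle radius 54 w/ angles yaw, yaw-40, yaw-76
from scipy.optimize import least_squares
f=lambda p:np.concatenate([P[i]-p[:2]-p[2]*np.array([np.cos(p[3]-a),np.sin(p[3]-a)]) for i,a in enumerate(np.radians([0,40,76]))])
r=least_squares(f,[525,111,54,np.radians(-15.4)]);print("mill",r.x[:3],np.degrees(r.x[3]),r.fun)
E_=comp((305,187,335,203),(30,120,60),(50,255,255));print("ear",E_)
tip=np.array([E_[0][0],E_[1][1]]);z=s["tool_pos"][2]-38.9
u=np.array([np.cos(-15.15*np.pi/180),np.sin(-15.15*np.pi/180)])
for zz in(z+32,z+27):
    t=onz(m,tip,zz)[:2];print("lid centre",t-52*u,"tool",s["tool_pos"][:2])
# disc contour fit: lime edge left/right
g=cv2.inRange(hsv,(30,120,40),(50,255,255));L=[]
for v in range(225,285,4):
    c=np.flatnonzero(g[v,215:425])+215
    L+= [onz(m,[c[0],v],z+32)[:2],onz(m,[c[-1],v],z+32)[:2]]
L=np.array(L);r2=least_squares(lambda p:np.hypot(*(L-p[:2]).T)-46,[525,112],loss='soft_l1');print("disc",r2.x,np.abs(r2.fun).mean())
E
python3 d.py
```

```text
(array([318.97794118, 168.94117647]), array([315, 161,   9,  16, 136])) (array([369.5177305 , 188.43262411]), array([362, 181,  16,  16, 141])) (array([392.65833333, 228.65      ]), array([386, 223,  14,  12, 120])) [array([578.85209989,  97.32932691]), array([557.12343409,  67.41676571]), array([525.16136913,  57.99610023])]
mill [526.81616934 112.04129108  54.02982665] -15.785965984887394 [ 0.04385735 -0.01344411 -0.07294744  0.0550547   0.02909009 -0.04161059]
ear (array([318.39520958, 195.75449102]), array([312, 189,  14,  14, 167]))
lid centre [527.03707583 111.77425641] tool [523.80036092 111.88861489]
lid centre [526.34146941 111.96323717] tool [523.80036092 111.88861489]
disc [525.22759499 112.31954125] 0.5672779273771518
```

Call:
{"api": "servo_tool", "payload": {"motion": [[[0.06, 0.04, -3.0, 0, 0, -0.6, 0], [0, 0, -1.5, 0, 0, 0, 0], [0, 0, -0.8, 0, 0, 0, 0], [0, 0, -0.5, 0, 0, 0, 0], [0, 0, -0.5, 0, 0, 0, 0], [0, 0, -0.3, 0, 0, 0, 0], [0, 0, 0, 0, 0, 0, 0]]]}}

```text
t: 6.3
tool_pos: [524.5, 113.1, 152.6]
orientation: [0.991, -0.136, 0.0, 0.0]
force: [1.0, -0.3, -1.6]
finger_gap: 0.156
grasp_force: 50.0
```

Call:
{"api": "servo_tool", "payload": {"motion": [[[0, 0, -0.3, 0, 0, 0, 0], [0, 0, -0.2, 0, 0, 0, 0], [0, 0, -0.1, 0, 0, 0, 0], [0, 0, 0, 0, 0, 0, 0]]]}}

```text
t: 6.8
tool_pos: [524.5, 113.1, 146.9]
orientation: [0.991, -0.136, 0.0, 0.0]
force: [-1.5, 0.8, 0.6]
finger_gap: 0.154
grasp_force: 50.0
```

Call:
{"api": "servo_tool", "payload": {"motion": [[[0, 0, -0.1, 0, 0, 0, 0], [0, 0, -0.1, 0, 0, 0, 0], [0, 0, 0, 0, 0, 0, 0]]]}}

```text
t: 7.18
tool_pos: [524.5, 113.1, 146.8]
orientation: [0.991, -0.136, 0.0, 0.0]
force: [-5.7, 1.2, 12.0]
finger_gap: 0.159
grasp_force: 50.0
```

Call:
{"api": "servo_tool", "payload": {"motion": [[[0.01, 0.02, 0, 0, 0, -6, 0], [0.01, 0.02, 0, 0, 0, -6, 0], [0.02, 0.02, 0, 0, 0, -6, 0], [0.02, 0.02, 0, 0, 0, -6, 0], [0.02, 0.02, 0, 0, 0, -6, 0], [0.02, 0.02, 0, 0, 0, -6, 0], [0, 0, 0, 0, 0, -4, 0], [0, 0, 0, 0, 0, 0, 0], [0, 0, 0, 0, 0, 0, 0]]]}}

```text
t: 8.3
tool_pos: [526.2, 113.5, 146.8]
orientation: [0.885, -0.466, 0.001, 0.0]
force: [-2.0, -2.8, 10.1]
finger_gap: 0.157
grasp_force: 50.0
```

```bash
python3 c.py b
```

```text
8.3 [526.20214649 113.46055995 146.80974306] [ 8.84713806e-01 -4.66132868e-01  1.26047340e-03  2.06068148e-04] bar yaw -235.5671772436978 f [-2.03646737 -2.84695828 10.1378017 ] [-0.84362132  0.92096544  0.15209403] 0.08410615802364634
```

View pics/bw.png

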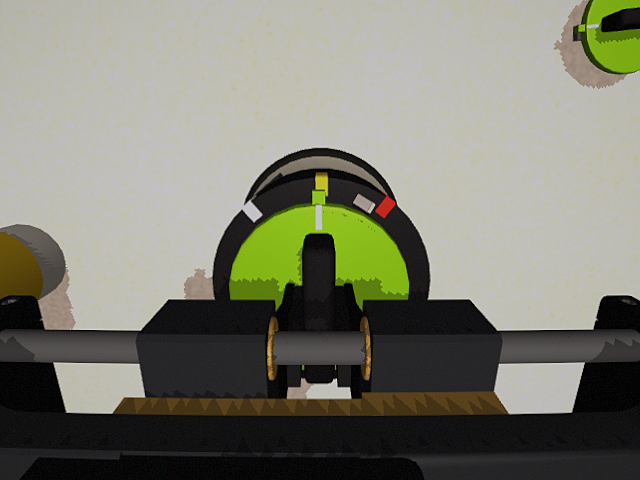

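View pics/bv.png

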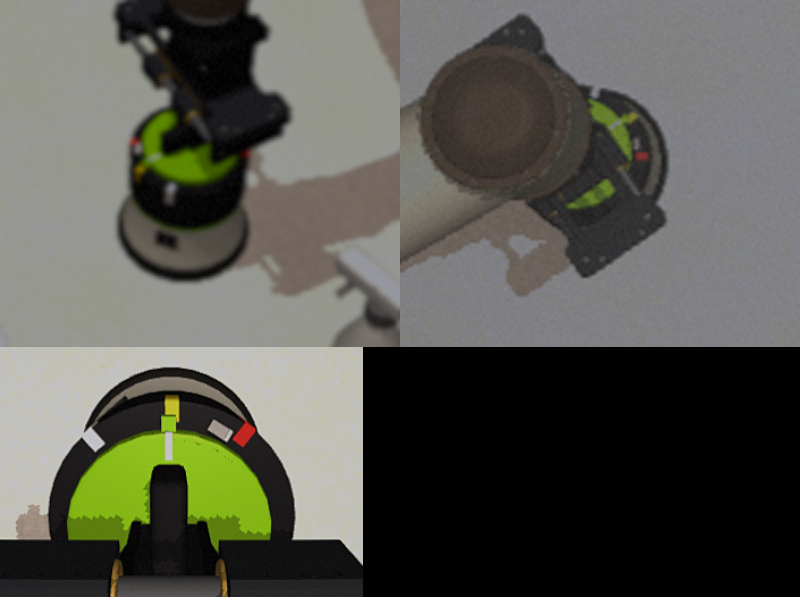

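The ear at (318,198) is nearly on the yellow mark (321,183), and the disc lies flat on the collar. I'll put a number on the remaining angle.

```bash
python3 - <<'E'
from h import *
im=cv2.imread("pics/bw.png");m=ctrl.camera_model("wrist");hsv=cv2.cvtColor(im,cv2.COLOR_BGR2HSV)
def comp(box,lo,hi,z):
    x0,y0,x1,y1=box;k=cv2.connectedComponentsWithStats(cv2.inRange(hsv[y0:y1,x0:x1],lo,hi))
    i=1+np.argmax(k[2][1:,4]);c=k[3][i]+[x0,y0];p=onz(m,c,z)[:2];print(c,k[2][i],p);return p
w=comp((238,198,268,224),(0,0,120),(180,60,255),130);y=comp((308,168,335,189),(18,110,80),(32,255,255),130);r=comp((372,193,400,220),(0,110,60),(8,255,255),130)
ws=comp((310,204,326,232),(0,0,120),(180,90,255),140);e=comp((308,188,330,204),(30,120,60),(50,255,255),140)
from scipy.optimize import least_squares
P=[w,r];A=np.radians([0,76])
f=lambda p:np.concatenate([P[i]-p[:2]-54*np.array([np.cos(p[2]-a),np.sin(p[2]-a)]) for i,a in enumerate(A)])
s=least_squares(f,[526.5,112,-.27]).x;print("mill",s[:2],np.degrees(s[2]))
for n,p in(("y",y),("strip",ws),("ear",e)):print(n,np.degrees(np.arctan2(*(p-s[:2])[::-1])),np.hypot(*(p-s[:2])))
E
```

```text
[248.69745223 208.99044586] [  0   0  24  24 314] [580.08934187  97.79685341]
[321.02955665 180.66502463] [  7   5  13  16 203] [558.30418875  65.97469635]
[385.01503759 206.22180451] [  3   0  21  26 266] [524.99103095  58.40763598]
[318.40764331 216.43949045] [  5   0   7  26 157] [550.54831697  79.55283896]
[318.26666667 196.46153846] [  4   1  18  15 195] [555.95095886  71.76869633]
mill [527.79315772 112.71881147] -16.439412266819076
y -56.866529394334556 55.82056352488526
strip -55.54599861660253 40.22162359755936
ear -55.487109676410896 49.69681775671286
```

Call:
{"api": "servo_tool", "payload": {"motion": [[[0, 0, 0, 0, 0, -1, 0], [0, 0, 0, 0, 0, 0, 0], [0, 0, 0, 0, 0, 0, 0]]]}}

```text
t: 8.82
tool_pos: [526.2, 113.4, 146.9]
orientation: [0.881, -0.474, 0.001, 0.0]
force: [-3.2, -2.7, 9.1]
finger_gap: 0.152
grasp_force: 50.1
```

```bash
python3 - <<'E'
from h import *
s=ctrl.observe();q=s["orientation"]
print(s["tool_pos"],np.degrees(np.arctan2(q[1]**2-q[0]**2,2*q[0]*q[1]))-90,s["force"],s["torque"],s["grasp_force"])
print(ctrl.sign_off())
E
```

```text
[526.22747346 113.43008181 146.85590056] -236.52896429851285 [-3.15602667 -2.69386541  9.07146498] [-0.76350006  0.96925022  0.33617664] 50.06705045700073
the job is handed in; nothing more can be done
None
```

The job is handed in: the largest lid is seated fully down on the mill, turned clockwise to the yellow marks and still gripped at 50 N. After the last check I added a final 1° turn to close the small gap I measured to yellow, and took no picture after that.

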